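# Drive the worn bush out of a trolley castor wheel

## Robot

A 7-joint arm with a two-finger parallel gripper is mounted at the origin on the work surface. World frame = base frame: x ahead of the robot, y to its left, z up, the work surface at z = 0. Lengths are in mm, angles in rad, forces in N, time in s.
With the tool pointing down it reaches from about 425 to 875 mm from the base axis. Payload 4.7 kg.
Tool frame: the origin (TCP) lies between the finger pads; the fingertips stand 14 mm ahead of it and the grasp point (between the pads) lies 5 mm behind it (robot.tcp_to_tips is the distance from the TCP to the fingertips, in mm); y points along the fingers, z is the direction in which the jaws open and shut, and the axes are right-handed (so a half turn about y gives the same grasp; the last joint's range is limited). The gripper opens to 85 mm and grips with 20 to 120 N. Pads are 22 mm wide; open, the fingers measure 114 mm over their backs; the gripper's body (76 mm by 85 mm) begins 54 mm behind the grasp point. The pads swing forward as they close: fully open they stand 13 mm farther back than shut.
Start: joints at [1.282, 0.321, -0.07, 1.45, 0.023, 1.371, -0.057], TCP at [193.806, -620.453, 245.349] pointing down, gripper open.
Joint ranges: [-2.86, 2.86], [-0.3, 2.09], [-1.38, 1.24], [0.06, 2.45], [-1.56, 4.7], [0.09, 2.05], [-2.69, 2.69]. Speed limits (rad/s): [2.57, 2.57, 3.14, 3.14, 3.14, 3.14, 3.14].

## Interface

Orientations are given as a 3x3 rotation matrix whose columns are the frame's x, y, z axes.
In Python, from rig import telemetry, vision, job, robot gives the robot as it stands.
- The arm moves only by the shell command python3 -m handwheel 'ROWS' [FORCE]. ROWS is a JSON object of lists of equal length, an entry for each row: "delta_pos": the shift along the tool's x, y, z in units of 40 mm (1.0 is 40 mm), a list of three; "rot": the turn, a rotation vector about the tool's x, y, z in units of 6 degrees (1.0 is 6 degrees), a list of three; "hand": the gripper's target within -1 to 1 (shut at 1, half-way at 0, fully open at -1). In form: {"delta_pos": [[x, y, z], ...], "rot": [[ax, ay, az], ...], "hand": [hand, ...]}. A call has 1 to 20 rows; each row shifts and turns the commanded pose from where the row before left it, along the tool's axes as they then stand; what a row does not reach is not made up. A row lasts 1/10 s, in which the tool goes at most 50 mm and 8.59 degrees, less where a joint would pass 70% of its speed; a pose out of reach is approached as far as the arm can. A call is refused whole if a number of a shift passes 1 or a number of a turn 1, either way. A call with a gripper value outside its range is refused whole. The fingers move at their own pace and stop on an object; FORCE is the grip in N (left out, the last holds). Time passes only in rows, so rows that do not move let the fingers close. It gives the time, the measured TCP pose, the force and the opening at its end, in the units of the state.
- telemetry.sense(): the state, without advancing time (a new reading comes with each control period).
- vision.capture(name): name is "scene" or "top" or "wrist"; returns the picture (480x640x3 uint8, red, green, blue); there is no depth.
- vision.calibration(name): a dict with "fx", "fy", "cx", "cy" (pixels), "origin" and "rotation" of the camera in the world; the wrist camera has in their place "mount" (4x4, takes a point from camera to tool coordinates, whose origin is the TCP and whose axes are the tool frame's). Camera axes: x right, y down, z forward; pixel columns grow to the right and rows downward; lengths in mm; the calibration is good to about 2 mm. A picture is of the moment at which its call begins: read the wrist's pose just before it. calibration takes no time and is no camera call.
- job.hand_in(): hands the job in, once; it reports no verdict.
The state is a dict: "t": time; "joints": joint angles; "dq": joint speeds; "effort": joint torques, N m; "tool_pos": TCP position; "orientation": TCP orientation; "ft_force": force on the tool from outside, world axes, zero at the start; "torque": the same for the moment, N m; "width": opening from 0.0 (shut) to 1.0 (fully open).
Only numpy, scipy, OpenCV 4.12 (cv2) and the standard library are available. Lean on these libraries where they do the work, as an engineer would, in place of code of your own. Each camera call takes 0.05 s, during which the arm holds its last target.

## Task

The trolley's castor wheel is clamped flat on the bench support with its worn bronze bush still in the hub. Take the blue-handled flat-nosed drift from the tool block, feel its nose into the hub and press the bush slowly right out until it bottoms in the catch cup underneath, stopping as soon as it does and never leaning hard on the wheel or support. Then stand the drift back upright in a free hole of the tool block, leaving the red drift where it is.

Things in the scene. Friction and masses are not known exactly. Their poses are not given: they have to be found in the camera images.
- nest (a point): the middle of the grey bench support, at the height of the wheel hub's top face, 93 mm above the counter; z up, x along the line through its two red-handled clamps. The castor wheel (dark tyre 100 mm across, white hub) is clamped flat and immovable here, laid in by eye: its own axis, upright, is not measured and lies up to 5 mm from this point in x and up to 5 mm in y.
- stand: the support with all it carries (clamps, wheel, bush, catch cup); base plate 200 (x) x 130 mm, bolted down, origin under its middle. Clamp pads and arms bear on the tyre 36 mm and more from the middle and rise 14 mm above the hub's top face. Wheel, bush or cup are spoilt if the drift bears on them with more than 40 N, so press slowly and feel for the stop.
- bush (a joint): how far the bronze bush (22 mm outside, 12 mm bore, 33 mm long) is driven down, in m: 0 = its top level with the pocket floor; starts 3 to 7 mm down. Clear of the hub at 0.033; bottoms on the cup's floor at 0.038, the drift's nose then 43 mm below the hub's top face. Tight fit: slides under about 11 N plus 2 N per 10 mm/s of speed, and stays where left.
- drift_grip (a point): the middle of the blue-handled drift's handle, 98 mm above its nose and 28 mm below its top; z points from nose to handle. Handle 24 mm square (sides along x and y), 56 mm tall; below it a ferrule 25 mm across, 6 mm tall, and a plain steel shank 19.6 mm across, 64 mm long. About 0.2 kg. It starts upright in one of the outer holes of the tool block.
- drift_tip (a point): the flat end of the blue drift's nose (19.6 mm across, 1 mm edge chamfer), on its axis; z points up the drift to the handle.
- block_mid (a point): the middle of the top face of the fixed pale tool block, 70 (x) x 190 (y) x 45 mm tall; three round holes 24 mm across and 38 mm deep at y = -62, 0 and +62 mm, their floors 7 mm above the counter. A drift standing in a hole has its handle's middle 105 mm above the counter. The middle hole is empty.
- pin_drift_grip (a point): the middle of the handle of the red-handled drift (same size, 133 mm from counter to top, but ending in an 8 mm pin), in the other outer hole; leave it.
- hub_foot (a point): the point 38 mm straight below the nest point, at the height of the hub's underside. From its top face the hub has a round pocket 40 mm across and 5 mm deep with a flat floor; in the middle of that floor is the bore, 22.6 mm across, going 33 mm on down through the hub. Pocket and bore share the wheel's axis. The bush sits in the bore; a catch cup stands below.
- drift: the blue-handled drift; origin at its nose's flat end, z up to the handle.
Not all that is in view belongs to the job. What is shaped like the drift but white is not meant.

How it is judged (in metres and radians):
On the way, in this order (a step that is already met when the one before it is completed fails the run):
1. the blue drift's nose is down in the hub's pocket or bore (horizontal distance between drift_tip and nest below 0.019 m and z of drift_tip in the frame of nest below -0.0015 m and value of joint bush below 0.02 m), for 0.1 s.
2. the bush has been driven right out of the hub and bottomed in the catch cup by the blue drift, which stands in the bore (value of joint bush above 0.036 m and horizontal distance between drift_tip and nest below 0.011 m and z of drift_tip in the frame of nest below -0.035 m), for 0.05 s.
At the end, for the whole second after the job is handed in: the bush is bottomed in the catch cup (at least 36 of its 38 mm down), and the blue drift stands upright (within 0.15 rad), at rest and let go in a hole of the tool block, its nose at least 33 mm below the block's top face (value of joint bush above 0.036 m and horizontal distance between drift_tip and block_mid below 0.072 m and z of drift_tip in the frame of block_mid below -0.033 m and angle between drift_grip's own z axis and vertical below 0.15 rad and linear speed of drift below 0.02 m/s); the robot touches nothing.
It fails at once if the drift bears on the support, wheel or bush with more than 40 N (contact force between drift and stand above 40 N).
It fails at once if the red drift is moved by more than 30 mm (distance of pin_drift_grip from where it was at the start of the episode above 0.03 m).
It also fails if it takes over 64 s, if anything falls off the work surface, if the arm or the gripper's body presses on something with over 40 N, if the wrist force passes 120 N, or if a joint passes its speed limit or range.

## Working session

There is one attempt and no reset: what is moved stays moved. The work goes in short steps, Python scripts to look and compute and a shell command to move; the robot and the scene stay as the last step left them, time stands still between calls to the robot, and variables do not carry over. Pictures are saved under pics/ and viewed, and the job is handed in when it is done.

```bash
ls; mkdir -p pics; python3 - <<'E'
from rig import telemetry, vision, job, robot
import cv2
s=telemetry.sense()
print(s)
print(robot.tcp_to_tips)
for n in ("scene","top","wrist"):
    c=vision.calibration(n);print(n,c)
    cv2.imwrite(f"pics/a_{n}.png",vision.capture(n)[:,:,::-1])
E
```

```text
pics
{'t': 0.0, 'joints': array([ 1.28209783,  0.32181708, -0.07006707,  1.4516904 ,  0.02261469,
        1.37082369, -0.05690498]), 'dq': array([-0.00091481, -0.00011421,  0.00191075,  0.00124641, -0.00151095,
        0.00064609, -0.0003399 ]), 'effort': array([-1.74774141e-04, -4.93580496e+01, -3.82679086e-01, -3.14330077e+01,
        1.27592526e-02,  1.13515416e-02, -3.72691233e-06]), 'tool_pos': array([ 193.60647553, -619.94506471,  244.21947326]), 'orientation': array([[-9.54502086e-01, -6.96329296e-04,  2.98203425e-01],
       [-2.98204213e-01,  1.82348211e-03, -9.54500352e-01],
       [ 1.20877948e-04, -9.99998095e-01, -1.94816581e-03]]), 'ft_force': array([ 1.17382473, -0.17485013,  0.4228295 ]), 'torque': array([-0.00236458, -0.01021318, -0.00260782]), 'width': 1.002294352966825}
14.0
scene {'fx': 486.8825263929524, 'fy': 486.8825263929524, 'cx': 327.6653517967701, 'cy': 239.215593309585, 'origin': array([978.89882175,  50.74110982, 717.68508338]), 'rotation': array([[-0.06104066,  0.78692639, -0.61402027],
       [ 0.99811123,  0.04385228, -0.04302277],
       [-0.00692957, -0.61548666, -0.78811684]])}
top {'fx': 528.6639622894385, 'fy': 528.6639622894385, 'cx': 321.5779783572637, 'cy': 243.72021995129947, 'origin': array([339.70919964,   1.05522342, 873.7606366 ]), 'rotation': array([[ 0.1911701 , -0.96076523,  0.20095811],
       [-0.98154883, -0.18795054,  0.03516376],
       [ 0.00398607, -0.20397246, -0.97896851]])}
wrist {'fx': 368.0880754411551, 'fy': 368.0880754411551, 'cx': 322.19566762327065, 'cy': 235.11893345674696, 'mount': array([[-1.05368809e-03,  9.44881723e-01,  3.27410171e-01,
        -8.43736746e+01],
       [ 1.32406565e-04, -3.27410218e-01,  9.44882285e-01,
        -1.28531738e+02],
       [ 9.99999436e-01,  1.03896247e-03,  2.19879704e-04,
        -2.79242079e-01],
       [ 0.00000000e+00,  0.00000000e+00,  0.00000000e+00,
         1.00000000e+00]])}
```

View pics/a_scene.png

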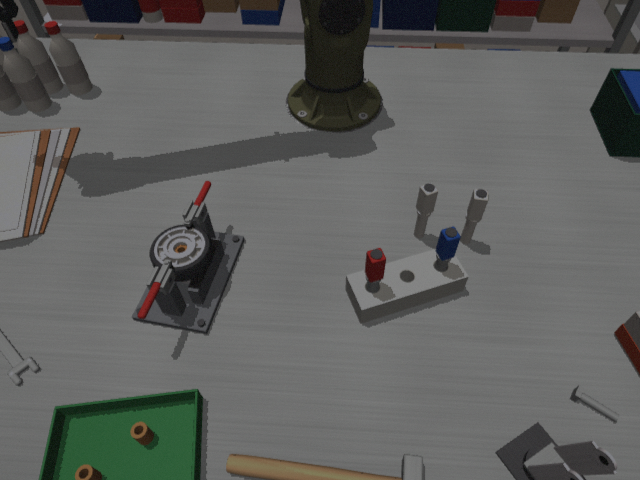

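View pics/a_top.png

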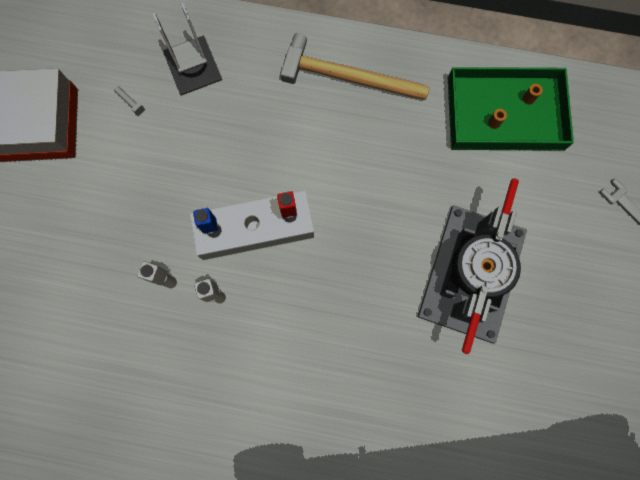

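View pics/a_wrist.png

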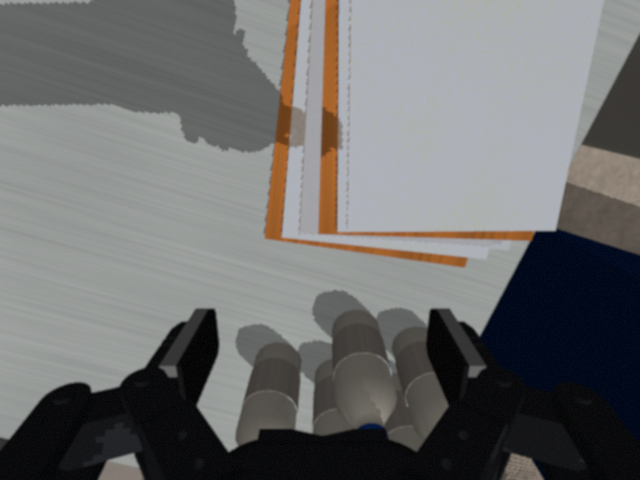

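```bash
cat > h.py <<'E'
import numpy as np, cv2
from rig import telemetry, vision, job, robot
def cam(n,s=None):
    c=vision.calibration(n)
    if n=="wrist":
        s=s or telemetry.sense()
        M=np.array(c["mount"]);R=np.array(s["orientation"])
        return c,R@M[:3,:3],np.array(s["tool_pos"])+R@M[:3,3]
    return c,np.array(c["rotation"]),np.array(c["origin"])
def ray(C,p):
    c,R,o=C
    d=R@np.array([(p[0]-c["cx"])/c["fx"],(p[1]-c["cy"])/c["fy"],1.]);return o,d/np.linalg.norm(d)
def plane(C,p,z):
    o,d=ray(C,p);return o+d*(z-o[2])/d[2]
def proj(C,X):
    c,R,o=C;q=R.T@(np.array(X)-o);return np.array([c["fx"]*q[0]/q[2]+c["cx"],c["fy"]*q[1]/q[2]+c["cy"]])
def two(C1,p1,C2,p2):
    o1,d1=ray(C1,p1);o2,d2=ray(C2,p2)
    t=np.linalg.lstsq(np.c_[d1,-d2],o2-o1,rcond=None)[0]
    a=o1+d1*t[0];b=o2+d2*t[1];return (a+b)/2,np.linalg.norm(a-b)
E
python3 - <<'E'
import cv2
def crop(f,x,y,w,h,k,o):
    i=cv2.imread(f)[y:y+h,x:x+w];cv2.imwrite(o,cv2.resize(i,None,fx=k,fy=k,interpolation=cv2.INTER_CUBIC))
crop("pics/a_top.png",130,170,200,150,4,"pics/b1.png")
crop("pics/a_top.png",400,170,160,190,3,"pics/b2.png")
crop("pics/a_scene.png",330,170,170,150,4,"pics/b3.png")
crop("pics/a_scene.png",120,170,140,170,3.5,"pics/b4.png")
E
```

```text
(no output)
```

View pics/b1.png

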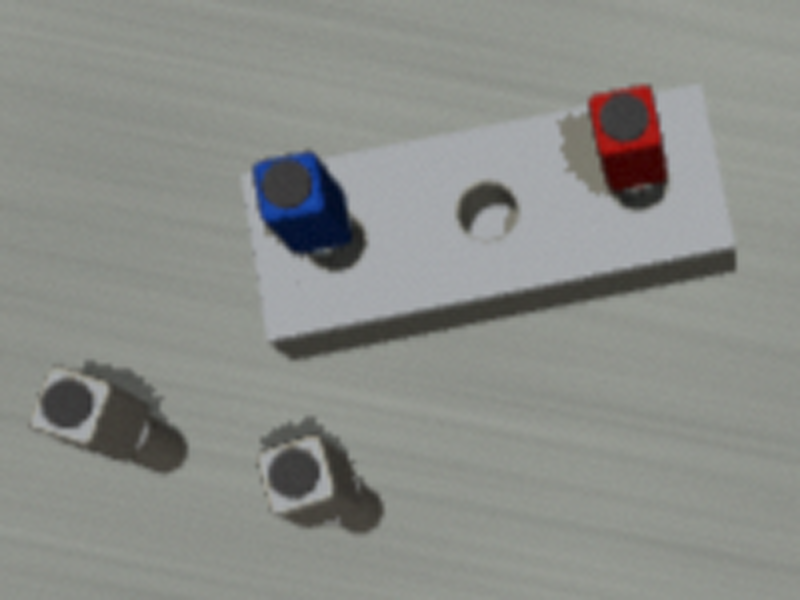

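View pics/b2.png

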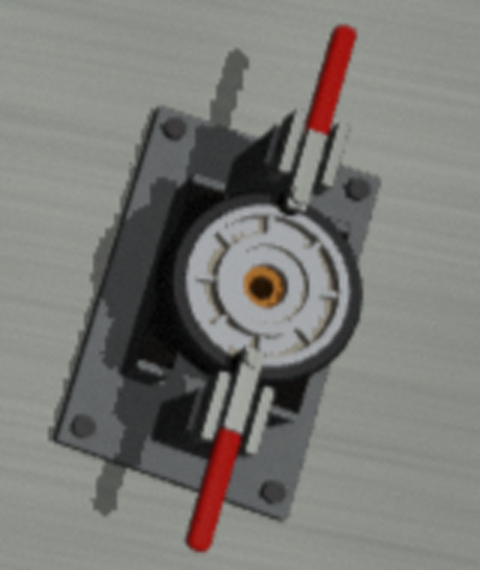

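View pics/b3.png

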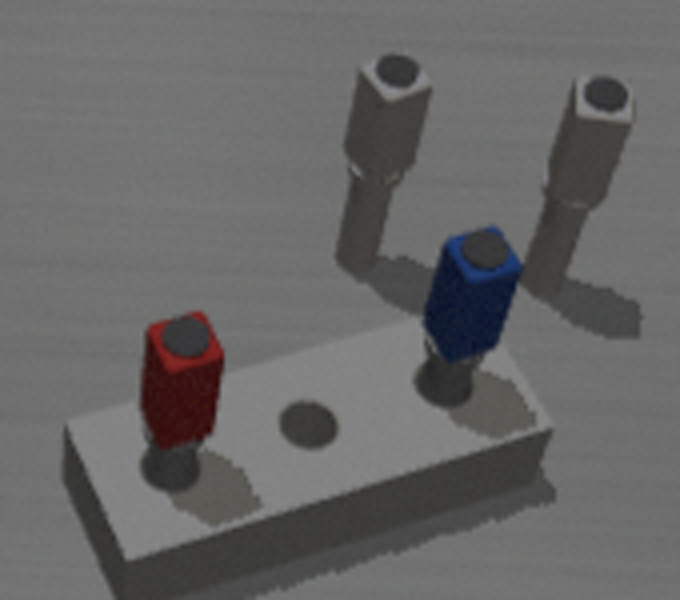

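View pics/b4.png

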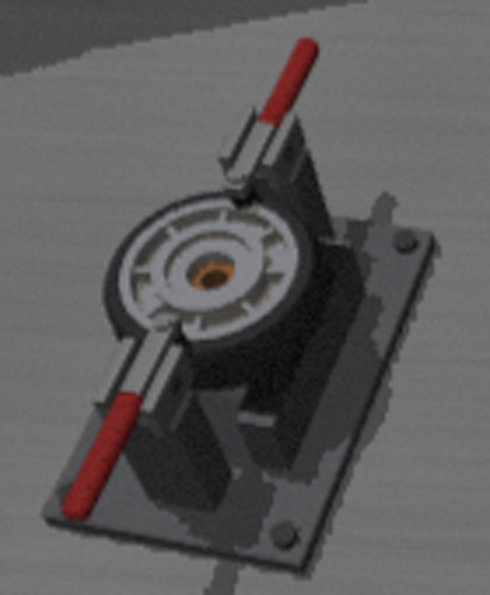

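```bash
python3 - <<'E'
from h import *
np.set_printoptions(precision=1,suppress=True)
T=cam("top");S=cam("scene")
for n,a,b,z in [("blue",(201.75,216.25),(451.5,232.25),133),("red",(286,199),(376.75,254.25),133),("mid",(252,222.75),(407,276),45),("pocket",(487.3,266.3),(180.6,247.7),90)]:
    print(n,plane(T,a,z),plane(S,b,z),*two(T,a,S,b))
print("handles", plane(T,(515,181),107),plane(T,(466,351),107))
# top face corners blue in top view
print([plane(T,(130+x/4,170+y/4),133)[:2] for x,y in [(252,163),(314,152),(325,206),(265,222)]])
print([plane(S,(330+x/4,170+y/4),133)[:2] for x,y in [(444,238),(495,226),(521,264),(463,280)]])
s=telemetry.sense();print(s['t'],s['tool_pos'],s['orientation'])
E
```

```text
blue [498.3 205.4 133. ] [499.2 208.1 133. ] [498.6 207.1 131.9] 2.575739721189229
red [547.1  91.2 133. ] [547.6  93.4 133. ] [547.3  92.4 132.4] 2.1325079430585805
mid [522.2 147.6  45. ] [524.5 149.7  45. ] [522.8 149.1  42.3] 1.9483427586412627
pocket [ 514.4 -221.9   90. ] [ 520.5 -220.1   90. ] [ 515.7 -223.3   83.5] 0.8025506402803387
handles [ 649.3 -241.6  107. ] [ 383.5 -202.9  107. ]
[array([503.9, 219.8]), array([512.2, 198.7]), array([493.4, 190.1]), array([483.4, 209.9])]
[array([494.6, 192.5]), array([487.5, 212.7]), array([505.9, 220.7]), array([514.9, 198. ])]
0.15 [ 193.7 -620.1  244.5] [[-1.  -0.   0.3]
 [-0.3  0.  -1. ]
 [ 0.  -1.  -0. ]]
```

```bash
python3 -m handwheel '{"delta_pos":[[-0.76,0.07,-0.507],[-0.76,0.07,-0.507],[-0.76,0.07,-0.507],[-0.76,0.07,-0.507],[-0.76,0.07,-0.507],[-0.76,0.07,-0.507],[-0.76,0.07,-0.507],[-0.76,0.07,-0.507],[-0.76,0.07,-0.507],[-0.76,0.07,-0.507],[-0.76,0.07,-0.507],[-0.76,0.07,-0.507],[-0.76,0.07,-0.507],[-0.76,0.07,-0.507],[0,0,0],[0,0,0]],"rot":[[0,0,0],[0,0,0],[0,0,0],[0,0,0],[0,0,0],[0,0,0],[0,0,0],[0,0,0],[0,0,0],[0,0,0],[0,0,0],[0,0,0],[0,0,0],[0,0,0],[0,0,0],[0,0,0]],"hand":[-1,-1,-1,-1,-1,-1,-1,-1,-1,-1,-1,-1,-1,-1,-1,-1]}' 70
python3 - <<'E'
from h import *
np.set_printoptions(precision=3,suppress=True)
s=telemetry.sense();i=vision.capture("wrist");cv2.imwrite("pics/c1.png",i[:,:,::-1])
np.savez("c1.npz",tool_pos=s['tool_pos'],orientation=s['orientation'])
print(s['joints'],s['tool_pos'],s['orientation'])
E
```

```text
t: 1.75
tool_pos: [515.5, -221.6, 205.7]
orientation: [[-0.954, -0.001, 0.301], [-0.301, 0.0, -0.954], [0.001, -1.0, -0.0]]
ft_force: [-0.4, -0.2, 0.5]
width: 1.0
[ 0.739  0.182 -0.425  1.717  0.079  1.26  -0.969] [ 515.511 -221.619  205.698] [[-0.954 -0.001  0.301]
 [-0.301  0.    -0.954]
 [ 0.001 -1.    -0.   ]]
```

View pics/c1.png

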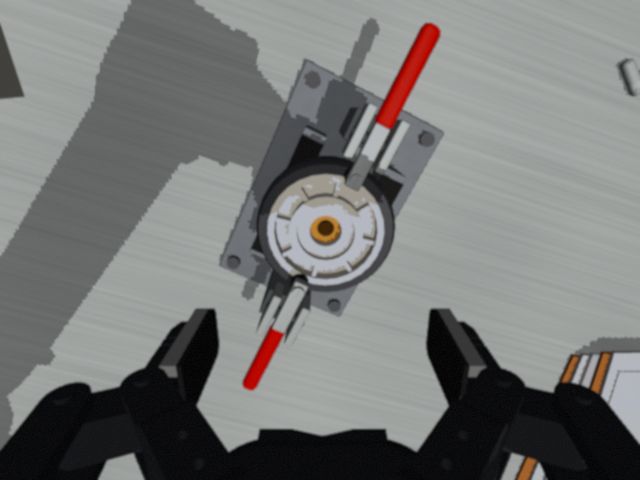

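```bash
python3 - <<'E'
from h import *
np.set_printoptions(precision=2,suppress=True)
d=np.load("c1.npz");C=cam("wrist",dict(d))
i=cv2.imread("pics/c1.png");h=cv2.cvtColor(i,cv2.COLOR_BGR2HSV)
m=((h[...,0]>8)&(h[...,0]<25)&(h[...,1]>110));m[:190]=0;m[270:]=0;m[:,:280]=0;m[:,370:]=0
m=m.astype(np.uint8)*255
cs,_=cv2.findContours(m,cv2.RETR_EXTERNAL,cv2.CHAIN_APPROX_NONE);c=max(cs,key=cv2.contourArea)
e=cv2.fitEllipse(cv2.convexHull(c));print("bush",e,[plane(C,e[0],z) for z in(85,81)])
k=cv2.resize(i[150:310,240:410],None,fx=4,fy=4,interpolation=cv2.INTER_CUBIC);cv2.imwrite("pics/c2.png",k)
T=cam("top");S=cam("scene")
for a,b in [((515,181),(208,183)),((466,351),(141.4,314.3))]: print(two(T,a,S,b))
for p in [(429,32),(251,382)]: print(plane(C,p,107),plane(C,p,130))
E
```

```text
bush ((325.0780334472656, 229.24998474121094), (25.769046783447266, 29.093507766723633), 87.22087097167969) [array([ 518.28, -222.61,   85.  ]), array([ 517.03, -223.04,   81.  ])]
(array([ 566.81, -151.83,  297.63]), np.float64(56.242798030118166))
(array([ 426.83, -369.23, -297.3 ]), np.float64(120.05282307723282))
[ 650.77 -239.97  107.  ] [ 645.23 -235.52  130.  ]
[ 391.97 -203.77  107.  ] [ 412.63 -202.98  130.  ]
```

View pics/c2.png

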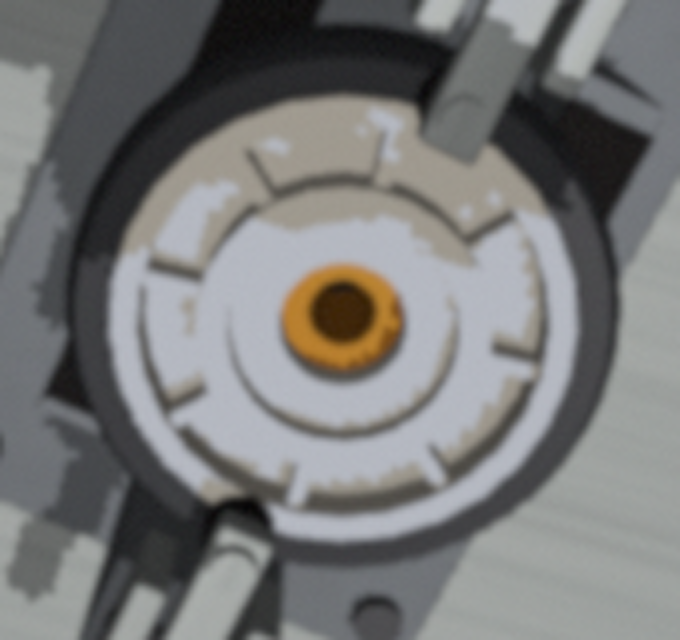

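```bash
python3 - <<'E'
from h import *
np.set_printoptions(precision=2,suppress=True)
d=np.load("c1.npz");C=cam("wrist",dict(d))
print(plane(C,(325.9,230.5),88),plane(C,(326,229.6),93))
T=cam("top");S=cam("scene")
print(plane(T,(487.7,266.2),86),plane(T,(488,266),83))
for b,a in [((515,181),(208,183)),((466,351),(141.4,314.3))]: print(two(T,(515,181),S,(141.4,314.3)),two(T,(466,351),S,(208,183)))
E
```

```text
[ 518.51 -223.12   88.  ] [ 520.73 -222.44   93.  ]
[ 515.55 -223.57   86.  ] [ 516.61 -224.83   83.  ]
(array([ 650.9 , -242.25,  102.44]), np.float64(1.475437541287698)) (array([ 383.71, -203.48,  100.65]), np.float64(2.155348123594775))
(array([ 650.9 , -242.25,  102.44]), np.float64(1.475437541287698)) (array([ 383.71, -203.48,  100.65]), np.float64(2.155348123594775))
```

```bash
python3 -m handwheel '{"delta_pos":[[-0.218,-0.066,-0.797],[-0.218,-0.066,-0.797],[-0.218,-0.066,-0.797],[-0.218,-0.066,-0.797],[-0.218,-0.066,-0.797],[-0.218,-0.066,-0.797],[-0.218,-0.066,-0.797],[-0.218,-0.066,-0.797],[-0.218,-0.066,-0.797],[-0.218,-0.066,-0.797],[-0.218,-0.066,-0.797],[-0.218,-0.066,-0.797],[-0.218,-0.066,-0.797],[0,0,0],[0,0,0],[0,0,0]],"rot":[[0,0,0],[0,0,0],[0,0,0],[0,0,0],[0,0,0],[0,0,0],[0,0,0],[0,0,0],[0,0,0],[0,0,0],[0,0,0],[0,0,0],[0,0,0],[0,-0.92,0],[0,0,0],[0,0,0]],"hand":[-1,-1,-1,-1,-1,-1,-1,-1,-1,-1,-1,-1,-1,-1,-1,-1]}' 70
python3 - <<'E'
from h import *
np.set_printoptions(precision=3,suppress=True)
s=telemetry.sense();i=vision.capture("wrist");cv2.imwrite("pics/d1.png",i[:,:,::-1])
np.savez("d1.npz",tool_pos=s['tool_pos'],orientation=s['orientation'])
print(s['joints'],s['tool_pos'],s['orientation'])
C=cam("wrist",s);print(proj(C,[499,207.5,133]))
E
```

```text
t: 3.4
tool_pos: [500.6, 204.7, 240.1]
orientation: [[-0.923, -0.0, 0.384], [-0.384, -0.001, -0.923], [0.001, -1.0, 0.001]]
ft_force: [-0.7, 0.3, 0.7]
width: 0.997
[ 0.279  0.154 -0.783  1.708  0.113  1.326 -1.702] [500.583 204.712 240.146] [[-0.923 -0.     0.384]
 [-0.384 -0.001 -0.923]
 [ 0.001 -1.     0.001]]
[317.687 239.369]
```

View pics/d1.png

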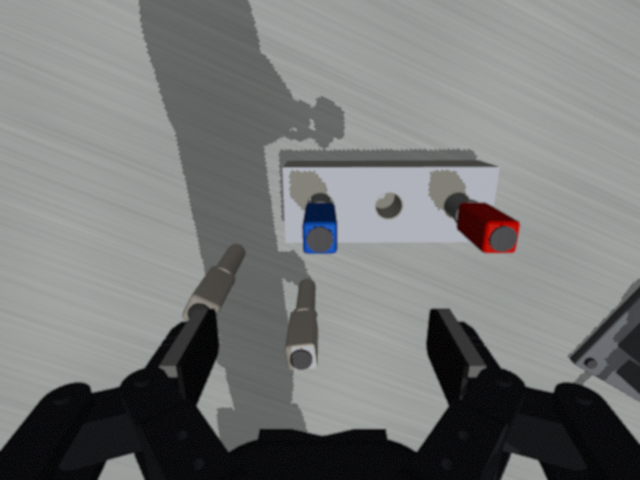

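```bash
python3 - <<'E'
from h import *
np.set_printoptions(precision=2,suppress=True)
d=dict(np.load("d1.npz"));C=cam("wrist",d);R=d["orientation"]
i=cv2.imread("pics/d1.png");h=cv2.cvtColor(i,cv2.COLOR_BGR2HSV)
m=((h[...,0]>100)&(h[...,0]<130)&(h[...,1]>120)).astype(np.uint8)*255
cs,_=cv2.findContours(m,cv2.RETR_EXTERNAL,cv2.CHAIN_APPROX_NONE);c=max(cs,key=cv2.contourArea);print(cv2.boundingRect(c))
cv2.imwrite("pics/d2.png",cv2.resize(i[150:280,270:420],None,fx=5,fy=5,interpolation=cv2.INTER_CUBIC))
for n,p,z in [("blue",(320,239),133),("mid",(388.5,205.5),45),("red",(502,238),133),("dec1",(301,358),133),("dec2",(200,312),133)]:
    X=plane(C,p,z);print(n,X,R.T@(X-d["tool_pos"]))
E
```

```text
(303, 203, 34, 50)
blue [499.85 206.15 133.  ] [  0.06 107.14  -1.72]
mid [524.13 149.51  45.  ] [ -0.68 195.21  59.8 ]
red [548.09  92.22 133.  ] [ -0.76 107.28 122.  ]
dec1 [404.74 182.48 133.  ] [ 96.96 107.19 -16.37]
dec2 [413.83 265.36 133.  ] [ 56.76 107.08 -89.42]
```

View pics/d2.png

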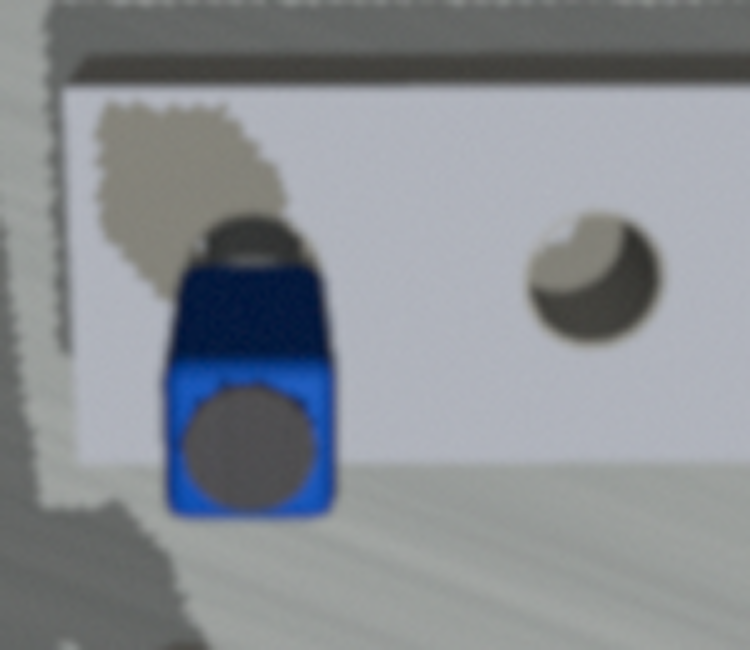

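```bash
python3 -m handwheel '{"delta_pos":[[0,0.4,-0.04],[0,0.4,0],[0,0.4,0],[0,0.4,0],[0,0.4,0],[0,0.4,0],[0,0.4,0],[0,0.4,0],[0,0.14,0],[0,0.14,0],[0,0,0],[0,0,0]],"rot":[[0,0,0],[0,0,0],[0,0,0],[0,0,0],[0,0,0],[0,0,0],[0,0,0],[0,0,0],[0,0,0],[0,0,0],[0,0,0],[0,0,0]],"hand":[-1,-1,-1,-1,-1,-1,-1,-1,-1,-1,-1,-1]}' 70
python3 -m handwheel '{"delta_pos":[[0,0,0],[0,0,0],[0,0,0],[0,0,0],[0,0,0],[0,0,0],[0,0,0],[0,0,0],[0,0,0],[0,0,0]],"rot":[[0,0,0],[0,0,0],[0,0,0],[0,0,0],[0,0,0],[0,0,0],[0,0,0],[0,0,0],[0,0,0],[0,0,0]],"hand":[1,1,1,1,1,1,1,1,1,1]}' 70
```

```text
t: 4.65
tool_pos: [499.7, 208.6, 101.6]
orientation: [[-0.921, 0.001, 0.389], [-0.389, 0.0, -0.921], [-0.001, -1.0, 0.0]]
ft_force: [0.3, -0.1, 0.2]
width: 1.001
t: 5.65
tool_pos: [499.7, 208.1, 101.5]
orientation: [[-0.921, 0.001, 0.388], [-0.388, -0.0, -0.921], [-0.0, -1.0, 0.001]]
ft_force: [0.3, -2.5, 4.6]
width: 0.275
```

```bash
python3 -m handwheel '{"delta_pos":[[0,-0.1,0],[0,-0.2,0],[0,-0.4,0],[0,-0.4,0],[0,-0.4,0],[0,-0.5,0],[0,-0.5,0],[0,-0.5,0],[0,-0.5,0],[0,-0.25,0],[0,0,0],[0,0,0]],"rot":[[0,0,0],[0,0,0],[0,0,0],[0,0,0],[0,0,0],[0,0,0],[0,0,0],[0,0,0],[0,0,0],[0,0,0],[0,0,0],[0,0,0]],"hand":[1,1,1,1,1,1,1,1,1,1,1,1]}' 70
python3 - <<'E'
from h import *
np.set_printoptions(precision=3,suppress=True)
for n in ("wrist","scene"): cv2.imwrite(f"pics/e_{n}.png",vision.capture(n)[:,:,::-1])
print(telemetry.sense()['torque'])
E
```

```text
t: 6.85
tool_pos: [499.1, 208.2, 250.9]
orientation: [[-0.921, -0.0, 0.389], [-0.389, -0.0, -0.921], [0.0, -1.0, 0.0]]
ft_force: [0.3, 0.1, -2.4]
width: 0.269
[ 0.052  0.023 -0.01 ]
```

View pics/e_wrist.png

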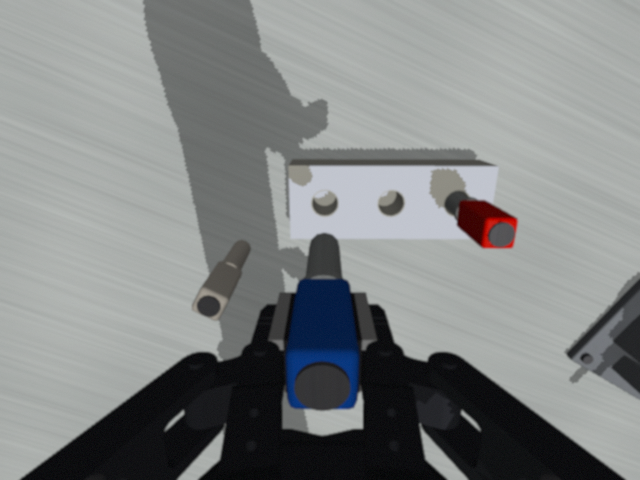

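View pics/e_scene.png

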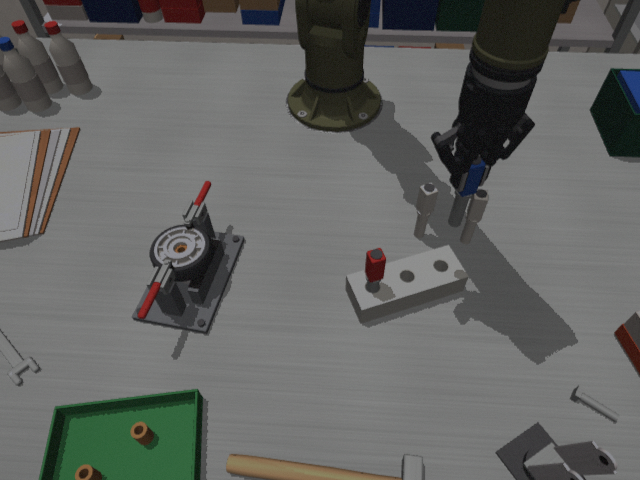

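```bash
python3 - <<'E'
from h import *
np.set_printoptions(precision=2,suppress=True)
c=vision.calibration("wrist");M=np.array(c["mount"]);C=(c,M[:3,:3],M[:3,3])
for X in [(-9.8,94.5,0),(0,94.5,-9.8),(0,94.5,9.8),(-10.8,94.5,0),(0,-24.5,0),(-12,-24.5,-12),(12,-24.5,-12),(12,-24.5,12)]: print(X,proj(C,X))
i=cv2.imread("pics/e_wrist.png")
cv2.imwrite("pics/e2.png",cv2.resize(i[220:420,260:390],None,fx=3,fy=3,interpolation=cv2.INTER_CUBIC))
E
```

```text
(-9.8, 94.5, 0) [322.57 231.16]
(0, 94.5, -9.8) [307.42 245.49]
(0, 94.5, 9.8) [337.68 245.53]
(-10.8, 94.5, 0) [322.57 229.67]
(0, -24.5, 0) [322.8  368.67]
(-12, -24.5, -12) [286.66 338.72]
(12, -24.5, -12) [288.73 396.73]
(12, -24.5, 12) [356.76 396.8 ]
```

View pics/e2.png

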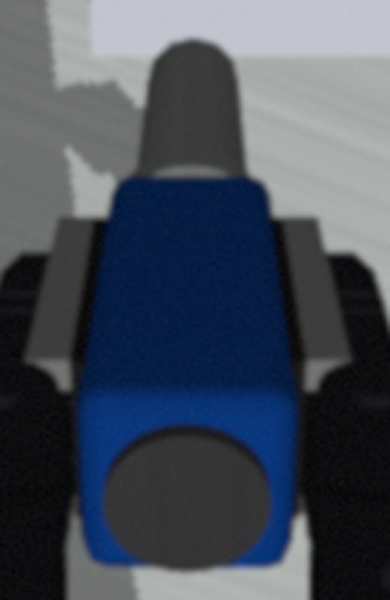

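```bash
python3 -m handwheel '{"delta_pos":[[0.15,0,0.4],[0.29,0,0.779],[0.29,0,0.779],[0.29,0,0.779],[0.29,0,0.779],[0.29,0,0.779],[0.29,0,0.779],[0.29,0,0.779],[0.29,0,0.779],[0.29,0,0.779],[0.29,0,0.779],[0.29,0,0.779],[0.29,0,0.779],[0.14,0.3,0.379],[0,0.4,0],[0,0.3,0],[0,0.2,0],[0,0,0],[0,0,0]],"rot":[[0,0,0],[0,0,0],[0,0,0],[0,0,0],[0,0,0],[0,0,0],[0,0,0],[0,0,0],[0,0,0],[0,0,0],[0,0,0],[0,0,0],[0,0,0],[0,0,0],[0,0,0],[0,0,0],[0,0,0],[0,0,0],[0,0,0]],"hand":[1,1,1,1,1,1,1,1,1,1,1,1,1,1,1,1,1,1,1]}' 70
cat > look.py <<'E'
import sys
from h import *
np.set_printoptions(precision=3,suppress=True)
n=sys.argv[1]
s=telemetry.sense();i=vision.capture("wrist")[:,:,::-1]
np.savez(n+".npz",tool_pos=s['tool_pos'],orientation=s['orientation'])
cv2.imwrite(f"pics/{n}.png",i)
cv2.imwrite(f"pics/{n}z.png",cv2.resize(i[140:340,230:420],None,fx=3,fy=3,interpolation=cv2.INTER_CUBIC))
print(s['t'],s['tool_pos'],s['ft_force'],s['torque'],s['width'])
E
python3 look.py f1
```

```text
t: 8.85
tool_pos: [518.1, -222.7, 203.4]
orientation: [[-0.921, 0.0, 0.39], [-0.39, -0.0, -0.921], [-0.0, -1.0, 0.0]]
ft_force: [-0.3, 0.9, -1.3]
width: 0.272
8.85 [ 518.132 -222.745  203.354] [-0.331  0.87  -1.33 ] [0.013 0.014 0.009] 0.27238157385626854
```

View pics/f1z.png

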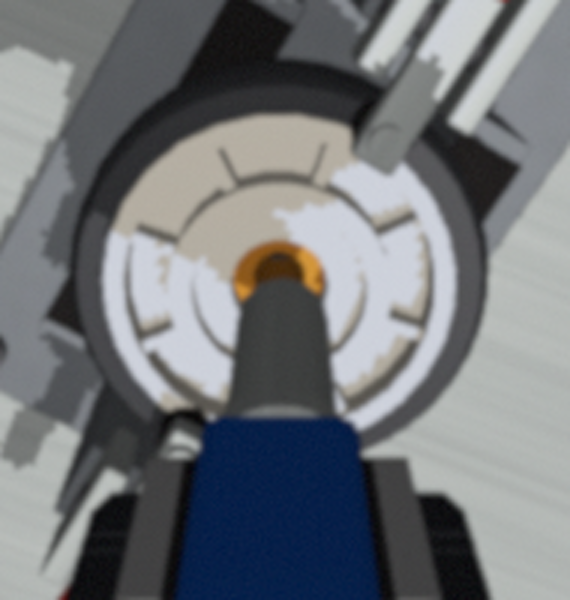

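```bash
python3 - <<'E'
from h import *
np.set_printoptions(precision=2,suppress=True)
c=vision.calibration("wrist");M=np.array(c["mount"]);C=(c,M[:3,:3],M[:3,3])
def tp(p,y):
    o,d=ray(C,p);return o+d*(y-o[1])/d[1]
print(proj(C,(-8.8,94.5,0)),proj(C,(-9.8,93.5,0)))
print("bore",tp((230+279.5/3,235),115.4),"top edge",tp((323.2,220.3),115.4)+[11.3,0,0])
print("hub",tp((230+279.5/3,233.8),110.4))
g=cv2.imread("pics/f1.png",0)
for x in (320,323,326): print(x,g[210:245,x].tolist())
for y in (240,250): print(y,g[y,295:352].tolist())
# handle top
print(proj(C,(-12,-31.5,-12)),proj(C,(12,-31.5,-12)),proj(C,(12,-31.5,12)))
E
```

```text
[322.57 232.64] [322.57 231.66]
bore [  0.03 115.4    0.45] top edge [  0.57 115.4    0.45]
hub [ -2.57 110.4    0.43]
320 [179, 181, 177, 173, 172, 173, 173, 173, 172, 161, 137, 111, 96, 88, 70, 54, 46, 49, 47, 47, 47, 49, 54, 56, 61, 63, 64, 64, 63, 61, 65, 64, 65, 63, 63]
323 [198, 203, 195, 181, 175, 175, 175, 175, 168, 155, 130, 106, 93, 82, 58, 46, 48, 47, 49, 50, 49, 50, 54, 59, 62, 61, 61, 61, 63, 62, 63, 62, 62, 62, 62]
326 [189, 199, 206, 204, 204, 203, 197, 189, 185, 176, 154, 118, 98, 91, 78, 58, 51, 47, 47, 48, 48, 49, 55, 57, 62, 63, 62, 61, 63, 63, 63, 61, 63, 63, 63]
240 [172, 195, 206, 209, 208, 208, 208, 208, 208, 209, 209, 203, 184, 147, 114, 97, 82, 66, 60, 59, 60, 61, 62, 63, 64, 65, 64, 63, 63, 63, 61, 63, 63, 64, 63, 62, 62, 62, 61, 62, 60, 74, 115, 165, 198, 208, 209, 207, 208, 208, 209, 208, 206, 194, 176, 156, 158]
250 [208, 201, 176, 142, 136, 166, 196, 206, 209, 209, 209, 207, 196, 162, 104, 63, 57, 57, 59, 60, 62, 63, 63, 65, 64, 63, 63, 61, 63, 62, 63, 62, 64, 64, 63, 62, 63, 61, 62, 60, 59, 58, 60, 86, 140, 186, 205, 205, 194, 175, 149, 131, 136, 168, 197, 207, 208]
[284.62 351.97] [286.94 412.25] [358.62 412.32]
```

```bash
python3 -m handwheel '{"delta_pos":[[0,0.2,0],[0,0.2,0],[0,0.05,0],[0,0.05,0],[0,0,0]],"rot":[[0,0,0],[0,0,0],[0,0,0],[0,0,0],[0,0,0]],"hand":[1,1,1,1,1]}' 70
python3 look.py f2
```

```text
t: 9.4
tool_pos: [517.7, -223.5, 182.9]
orientation: [[-0.921, -0.001, 0.389], [-0.389, 0.0, -0.921], [0.0, -1.0, -0.0]]
ft_force: [0.4, 0.6, -2.5]
width: 0.276
9.4 [ 517.673 -223.511  182.879] [ 0.421  0.635 -2.472] [ 0.002 -0.013 -0.005] 0.27556998682468153
```

View pics/f2z.png

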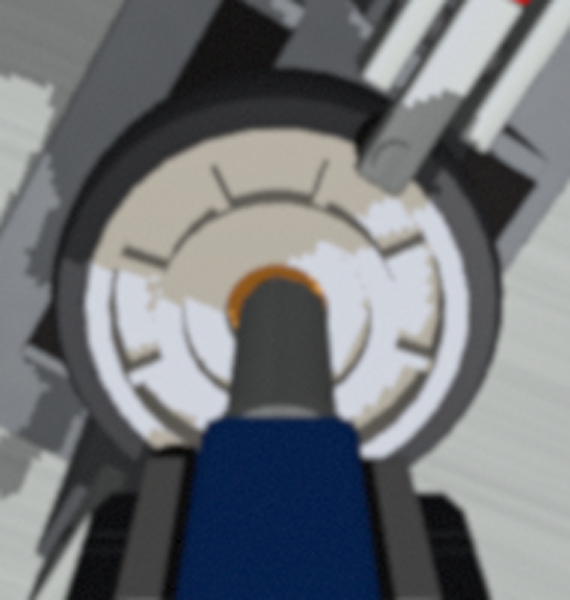

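```bash
python3 - <<'E'
import cv2
i=cv2.imread("pics/f2.png")
cv2.imwrite("pics/f3.png",cv2.resize(i[215:275,290:355],None,fx=10,fy=10,interpolation=cv2.INTER_CUBIC))
E
```

```text
(no output)
```

View pics/f3.png

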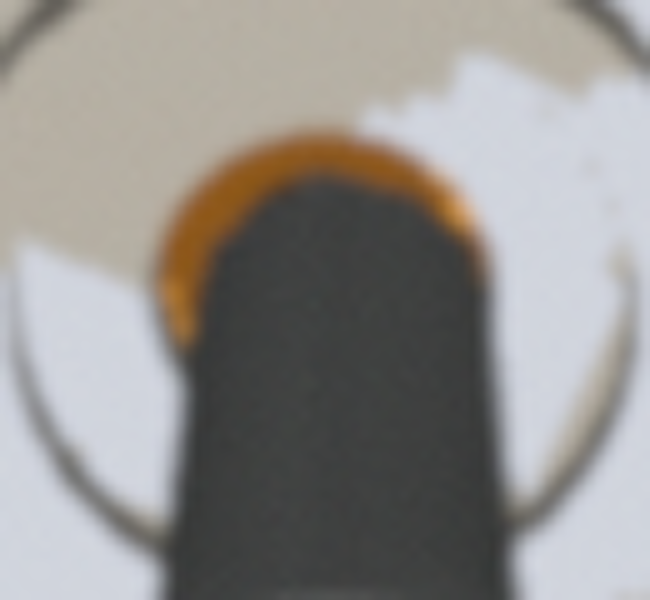

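```bash
python3 -m handwheel '{"delta_pos":[[-0.025,0,-0.018],[0,0,0],[0,0.025,0],[0,0.025,0],[0,0,0]],"rot":[[0,0,0],[0,0,0],[0,0,0],[0,0,0],[0,0,0]],"hand":[1,1,1,1,1]}' 70
python3 look.py f4;python3 - <<'E'
import cv2
i=cv2.imread("pics/f4.png")
cv2.imwrite("pics/f5.png",cv2.resize(i[215:275,290:355],None,fx=10,fy=10,interpolation=cv2.INTER_CUBIC))
E
```

```text
t: 9.95
tool_pos: [518.3, -222.5, 181.0]
orientation: [[-0.921, -0.0, 0.389], [-0.389, 0.0, -0.921], [0.0, -1.0, -0.0]]
ft_force: [-0.1, 0.3, -2.7]
width: 0.275
9.95 [ 518.326 -222.47   181.029] [-0.138  0.347 -2.663] [0.008 0.009 0.002] 0.2745448391071196
```

View pics/f5.png

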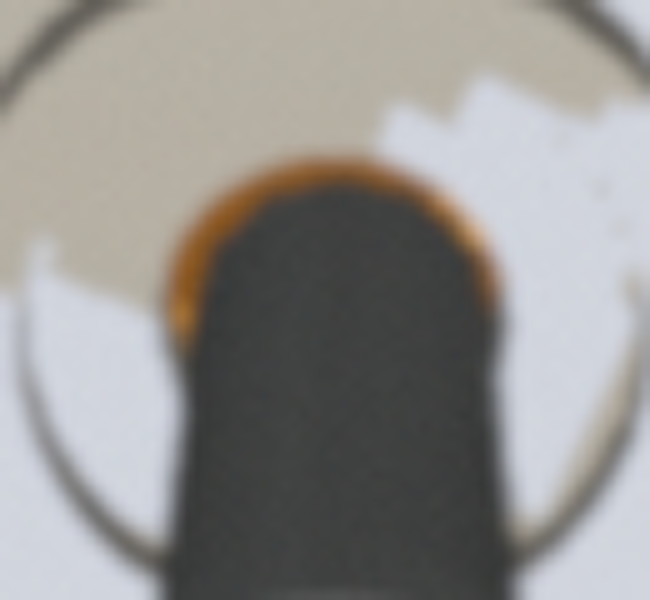

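```bash
python3 -m handwheel '{"delta_pos":[[0,0.025,0],[0,0.025,0],[0,0,0]],"rot":[[0,0,0],[0,0,0],[0,0,0]],"hand":[1,1,1]}' 70
python3 -m handwheel '{"delta_pos":[[0,0.025,0],[0,0.025,0],[0,0,0]],"rot":[[0,0,0],[0,0,0],[0,0,0]],"hand":[1,1,1]}' 70
```

```text
t: 10.3
tool_pos: [518.4, -222.4, 179.0]
orientation: [[-0.921, -0.0, 0.389], [-0.389, 0.0, -0.921], [0.0, -1.0, -0.0]]
ft_force: [0.3, -0.2, -1.3]
width: 0.271
t: 10.6
tool_pos: [518.4, -222.4, 177.0]
orientation: [[-0.921, -0.0, 0.389], [-0.389, 0.0, -0.921], [0.0, -1.0, -0.0]]
ft_force: [0.9, 0.7, -2.6]
width: 0.274
```

```bash
python3 -m handwheel '{"delta_pos":[[0,0.025,0],[0,0.025,0],[0,0,0]],"rot":[[0,0,0],[0,0,0],[0,0,0]],"hand":[1,1,1]}' 70
python3 -m handwheel '{"delta_pos":[[0,0.025,0],[0,0.025,0],[0,0,0]],"rot":[[0,0,0],[0,0,0],[0,0,0]],"hand":[1,1,1]}' 70
```

```text
t: 10.9
tool_pos: [518.6, -222.5, 175.5]
orientation: [[-0.921, 0.0, 0.389], [-0.389, -0.0, -0.921], [-0.0, -1.0, 0.0]]
ft_force: [-0.1, -0.5, -1.0]
width: 0.273
t: 11.2
tool_pos: [518.8, -222.5, 174.9]
orientation: [[-0.921, 0.001, 0.389], [-0.389, -0.001, -0.921], [-0.0, -1.0, 0.001]]
ft_force: [-2.7, 0.3, 7.4]
width: 0.272
```

```bash
python3 -m handwheel '{"delta_pos":[[0,0.025,0],[0,0.025,0],[0,0.025,0],[0,0.025,0],[0,0.025,0],[0,0.025,0]],"rot":[[0,0,0],[0,0,0],[0,0,0],[0,0,0],[0,0,0],[0,0,0]],"hand":[1,1,1,1,1,1]}' 70
python3 look.py g1
```

```text
t: 11.8
tool_pos: [518.9, -222.5, 169.5]
orientation: [[-0.921, 0.001, 0.389], [-0.389, -0.001, -0.921], [-0.001, -1.0, 0.001]]
ft_force: [-2.7, 1.4, 10.0]
width: 0.275
11.8 [ 518.882 -222.494  169.495] [-2.698  1.429 10.016] [ 0.504  1.087 -0.026] 0.2751186317374661
```

```bash
python3 -m handwheel '{"delta_pos":[[0,0.025,0],[0,0.025,0],[0,0.025,0],[0,0.025,0],[0,0.025,0],[0,0.025,0],[0,0.025,0],[0,0.025,0],[0,0.025,0],[0,0.025,0]],"rot":[[0,0,0],[0,0,0],[0,0,0],[0,0,0],[0,0,0],[0,0,0],[0,0,0],[0,0,0],[0,0,0],[0,0,0]],"hand":[1,1,1,1,1,1,1,1,1,1]}' 70
python3 look.py g2
```

```text
t: 12.85
tool_pos: [518.9, -222.5, 159.5]
orientation: [[-0.921, 0.001, 0.389], [-0.389, -0.001, -0.921], [-0.0, -1.0, 0.001]]
ft_force: [-3.6, 1.7, 10.8]
width: 0.275
12.85 [ 518.925 -222.464  159.477] [-3.556  1.709 10.815] [ 0.425  1.154 -0.001] 0.27502195722077805
```

View pics/g2z.png

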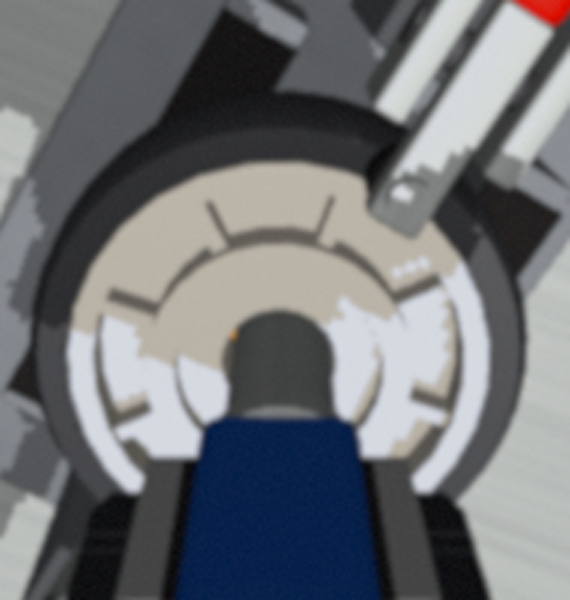

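```bash
python3 -m handwheel '{"delta_pos":[[0,0.025,0],[0,0.025,0],[0,0.025,0],[0,0.025,0],[0,0.025,0],[0,0.025,0],[0,0.025,0],[0,0.025,0],[0,0.025,0]],"rot":[[0,0,0],[0,0,0],[0,0,0],[0,0,0],[0,0,0],[0,0,0],[0,0,0],[0,0,0],[0,0,0]],"hand":[1,1,1,1,1,1,1,1,1]}' 70
python3 -m handwheel '{"delta_pos":[[0,0.025,0],[0,0.025,0]],"rot":[[0,0,0],[0,0,0]],"hand":[1,1]}' 70
python3 -m handwheel '{"delta_pos":[[0,0.025,0]],"rot":[[0,0,0]],"hand":[1]}' 70
```

```text
t: 13.8
tool_pos: [518.9, -222.5, 150.4]
orientation: [[-0.921, 0.001, 0.389], [-0.389, -0.001, -0.921], [-0.0, -1.0, 0.001]]
ft_force: [-3.3, 2.1, 9.7]
width: 0.27
t: 14.0
tool_pos: [518.9, -222.5, 148.4]
orientation: [[-0.921, 0.001, 0.389], [-0.389, -0.001, -0.921], [-0.0, -1.0, 0.001]]
ft_force: [-2.6, 1.8, 10.0]
width: 0.273
t: 14.1
tool_pos: [518.9, -222.5, 147.4]
orientation: [[-0.921, 0.001, 0.389], [-0.389, -0.001, -0.921], [-0.0, -1.0, 0.001]]
ft_force: [-4.0, 1.8, 10.5]
width: 0.27
```

```bash
python3 -m handwheel '{"delta_pos":[[0,0.025,0]],"rot":[[0,0,0]],"hand":[1]}' 70
```

```text
t: 14.2
tool_pos: [518.9, -222.5, 146.4]
orientation: [[-0.921, 0.001, 0.389], [-0.389, -0.001, -0.921], [-0.0, -1.0, 0.001]]
ft_force: [-4.1, 0.5, 10.3]
width: 0.271
```

Half-steps now, expecting the stop near TCP z 144.5.

```bash
for k in 1; do :; done; python3 -m handwheel '{"delta_pos":[[0,0.02,0],[0,0.02,0]],"rot":[[0,0,0],[0,0,0]],"hand":[1,1]}' 70
python3 -m handwheel '{"delta_pos":[[0,0.02,0]],"rot":[[0,0,0]],"hand":[1]}' 70
```

```text
t: 14.4
tool_pos: [518.9, -222.5, 144.7]
orientation: [[-0.921, 0.001, 0.389], [-0.389, -0.001, -0.921], [-0.0, -1.0, 0.001]]
ft_force: [-3.3, 1.7, 9.6]
width: 0.274
t: 14.5
tool_pos: [519.0, -222.5, 144.1]
orientation: [[-0.921, 0.001, 0.389], [-0.389, -0.001, -0.921], [-0.0, -1.0, 0.001]]
ft_force: [-3.1, 1.6, 14.3]
width: 0.273
```

```bash
python3 -m handwheel '{"delta_pos":[[0,0.02,0]],"rot":[[0,0,0]],"hand":[1]}' 70
```

```text
t: 14.6
tool_pos: [519.1, -222.5, 144.0]
orientation: [[-0.921, 0.001, 0.389], [-0.389, -0.001, -0.921], [-0.0, -1.0, 0.002]]
ft_force: [-5.1, 2.3, 18.7]
width: 0.27
```

```bash
python3 -m handwheel '{"delta_pos":[[0,-0.05,0],[0,-0.05,0],[0,-0.1,0],[0,-0.2,0],[0,-0.3,0],[0,-0.3,0],[0,-0.3,0],[0,-0.4,0],[0,-0.4,0],[0,-0.4,0],[0,-0.3,0],[0,0,0],[0,0,0]],"rot":[[0,0,0],[0,0,0],[0,0,0],[0,0,0],[0,0,0],[0,0,0],[0,0,0],[0,0,0],[0,0,0],[0,0,0],[0,0,0],[0,0,0],[0,0,0]],"hand":[1,1,1,1,1,1,1,1,1,1,1,1,1]}' 70
python3 look.py k1
```

```text
t: 15.9
tool_pos: [518.4, -222.4, 253.1]
orientation: [[-0.921, 0.0, 0.389], [-0.389, -0.0, -0.921], [0.0, -1.0, 0.0]]
ft_force: [0.7, 0.2, -3.0]
width: 0.276
15.9 [ 518.45  -222.444  253.051] [ 0.744  0.154 -2.992] [-0.032  0.016  0.009] 0.275635750686591
```

View pics/k1.png

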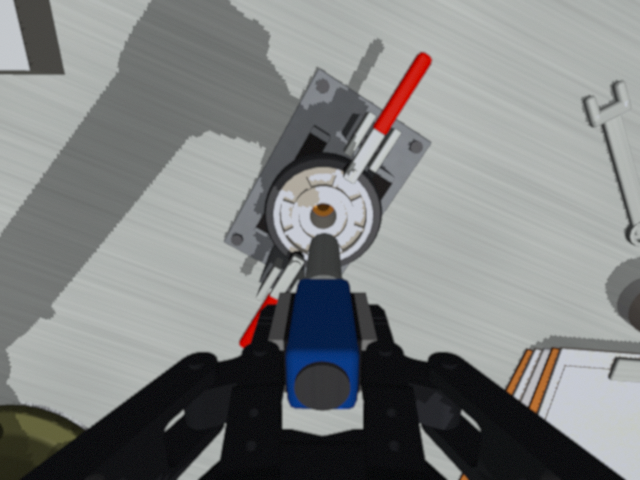

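```bash
python3 -m handwheel '{"delta_pos":[[-0.144,0,-0.389],[-0.288,0,-0.777],[-0.288,0,-0.777],[-0.288,0,-0.777],[-0.288,0,-0.777],[-0.288,0,-0.777],[-0.288,0,-0.777],[-0.288,0,-0.777],[-0.288,0,-0.777],[-0.288,0,-0.777],[-0.288,0,-0.777],[-0.288,0,-0.777],[-0.288,0,-0.777],[-0.144,0,-0.389],[0,0,0],[0,0,0]],"rot":[[0,0,0],[0,0,0],[0,0,0],[0,0,0],[0,0,0],[0,0,0],[0,0,0],[0,0,0],[0,0,0],[0,0,0],[0,0,0],[0,0,0],[0,0,0],[0,0,0],[0,0,0],[0,0,0]],"hand":[1,1,1,1,1,1,1,1,1,1,1,1,1,1,1,1]}' 70
python3 -m handwheel '{"delta_pos":[[0,0.3,0],[0,0.5,0],[0,0.5,0],[0,0.5,0],[0,0.3,0],[0,0.2,0],[0,0,0],[0,0,0]],"rot":[[0,0,0],[0,0,0],[0,0,0],[0,0,0],[0,0,0],[0,0,0],[0,0,0],[0,0,0]],"hand":[1,1,1,1,1,1,1,1]}' 70
python3 look.py k2
```

```text
t: 17.55
tool_pos: [498.4, 208.4, 252.4]
orientation: [[-0.921, -0.001, 0.39], [-0.39, -0.001, -0.921], [0.002, -1.0, 0.0]]
ft_force: [0.8, -0.9, -1.9]
width: 0.274
t: 18.35
tool_pos: [499.9, 208.1, 161.5]
orientation: [[-0.922, 0.001, 0.388], [-0.388, 0.0, -0.922], [-0.001, -1.0, 0.0]]
ft_force: [0.0, 0.4, -2.6]
width: 0.271
18.35 [499.865 208.102 161.513] [ 0.023  0.419 -2.551] [ 0.014 -0.007  0.019] 0.2709512624250648
```

View pics/k2z.png

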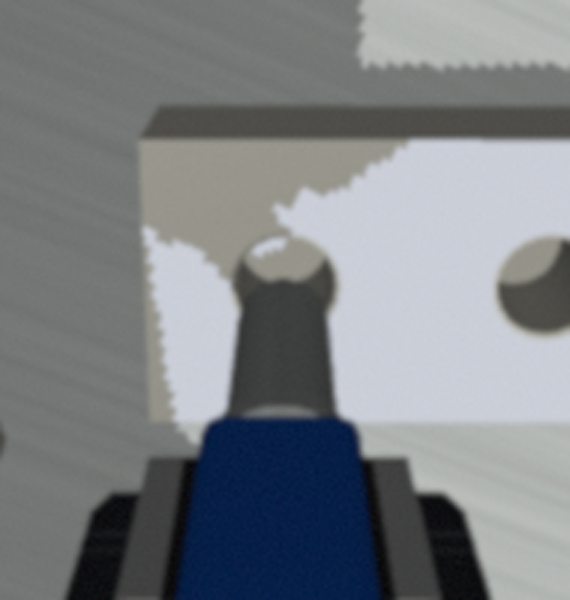

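```bash
python3 -m handwheel '{"delta_pos":[[0.005,0,0.028],[0,0.2,0],[0,0.2,0],[0,0.05,0],[0,0,0],[0,0,0]],"rot":[[0,0,0],[0,0,0],[0,0,0],[0,0,0],[0,0,0],[0,0,0]],"hand":[1,1,1,1,1,1]}' 70
python3 look.py k3
```

```text
t: 19.0
tool_pos: [499.7, 207.0, 142.9]
orientation: [[-0.921, -0.0, 0.389], [-0.389, 0.0, -0.921], [0.0, -1.0, -0.0]]
ft_force: [0.2, 0.3, -2.3]
width: 0.273
19.0 [499.672 207.027 142.919] [ 0.178  0.266 -2.272] [ 0.021  0.026 -0.045] 0.2730132603607323
```

View pics/k3z.png

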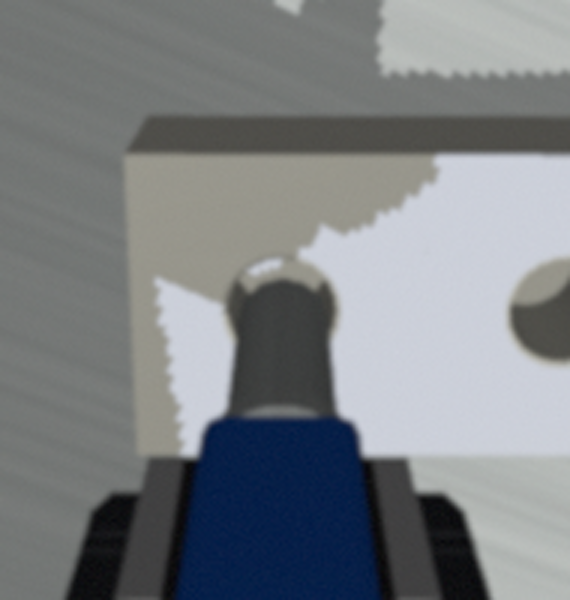

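```bash
python3 -m handwheel '{"delta_pos":[[-0.025,0,0],[0,0.1,0],[0,0.1,0],[0,0,0]],"rot":[[0,0,0],[0,0,0],[0,0,0],[0,0,0]],"hand":[1,1,1,1]}' 70
python3 -m handwheel '{"delta_pos":[[0,0.1,0],[0,0.1,0],[0,0.1,0],[0,0.1,0],[0,0.1,0],[0,0.1,0],[0,0.1,0],[0,0.1,0],[0,0,0]],"rot":[[0,0,0],[0,0,0],[0,0,0],[0,0,0],[0,0,0],[0,0,0],[0,0,0],[0,0,0],[0,0,0]],"hand":[1,1,1,1,1,1,1,1,1]}' 70
```

```text
t: 19.45
tool_pos: [500.1, 207.0, 134.2]
orientation: [[-0.921, -0.001, 0.389], [-0.389, -0.001, -0.921], [0.001, -1.0, -0.0]]
ft_force: [-0.1, 0.3, -2.5]
width: 0.271
t: 20.35
tool_pos: [500.2, 207.1, 102.3]
orientation: [[-0.921, -0.001, 0.389], [-0.389, -0.0, -0.921], [0.001, -1.0, -0.0]]
ft_force: [-0.1, 0.1, -1.4]
width: 0.269
```

```bash
python3 -m handwheel '{"delta_pos":[[0,0.02,0],[0,0.02,0],[0,0,0]],"rot":[[0,0,0],[0,0,0],[0,0,0]],"hand":[1,1,1]}' 70
```

```text
t: 20.65
tool_pos: [500.8, 207.4, 101.6]
orientation: [[-0.921, 0.0, 0.389], [-0.389, -0.0, -0.921], [-0.0, -1.0, 0.0]]
ft_force: [-0.4, 0.3, -2.9]
width: 0.272
```

```bash
python3 -m handwheel '{"delta_pos":[[0,0,0],[0,0,0],[0,0,0],[0,0,0],[0,0,0],[0,0,0],[0,0,0],[0,0,0]],"rot":[[0,0,0],[0,0,0],[0,0,0],[0,0,0],[0,0,0],[0,0,0],[0,0,0],[0,0,0]],"hand":[-1,-1,-1,-1,-1,-1,-1,-1]}' 70
python3 -m handwheel '{"delta_pos":[[0,-0.1,0],[0,-0.3,0],[0,-0.4,0],[0,-0.5,0],[0,-0.5,0],[0,-0.5,0],[0,-0.5,0],[0,-0.5,0],[0,-0.2,0],[0,0,0],[0,0,0]],"rot":[[0,0,0],[0,0,0],[0,0,0],[0,0,0],[0,0,0],[0,0,0],[0,0,0],[0,0,0],[0,0,0],[0,0,0],[0,0,0]],"hand":[-1,-1,-1,-1,-1,-1,-1,-1,-1,-1,-1]}' 70
python3 look.py m1; python3 - <<'E'
from h import *
for n in("scene","top"): cv2.imwrite(f"pics/m_{n}.png",vision.capture(n)[:,:,::-1])
i=cv2.imread("pics/m_scene.png");cv2.imwrite("pics/m_sz.png",cv2.resize(i[170:330,120:500],None,fx=2,fy=2,interpolation=cv2.INTER_CUBIC))
E
```

```text
t: 21.45
tool_pos: [500.6, 207.3, 101.4]
orientation: [[-0.921, -0.0, 0.389], [-0.389, -0.0, -0.921], [0.0, -1.0, 0.0]]
ft_force: [0.4, 0.2, 0.8]
width: 1.0
t: 22.55
tool_pos: [500.4, 207.2, 241.1]
orientation: [[-0.921, -0.0, 0.389], [-0.389, -0.0, -0.921], [0.0, -1.0, 0.0]]
ft_force: [0.3, 0.0, -0.5]
width: 0.998
22.55 [500.356 207.152 241.115] [ 0.254  0.002 -0.487] [0.004 0.017 0.032] 0.9978590246897393
```

View pics/m1.png

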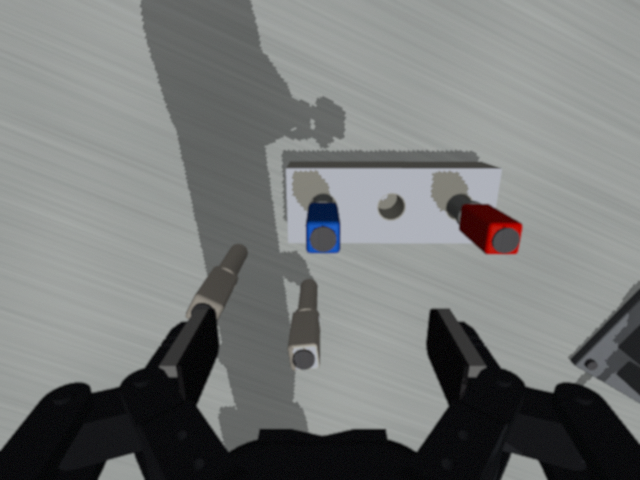

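View pics/m_sz.png

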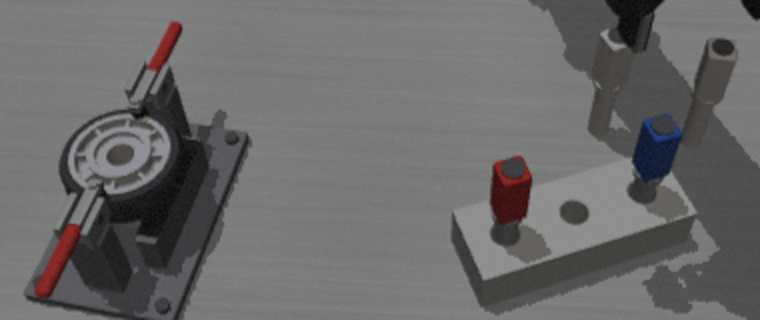

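```bash
python3 -c "
from rig import job
print(job.hand_in())"
```

```text
the job is handed in; nothing more can be done
None
```

I pressed the bush right out into the catch cup with the blue drift, stood the drift back in its original outer hole, and handed the job in at about 22.7 s. The hand-in reports no verdict.

- **Pressing:** The nose went into the bore without touching the pocket floor. The bush slid at about 10 mm/s under roughly 12–13 N. At TCP z 144.0 mm (144.5 mm expected for the bottom) it stopped, and the force rose to about 21 N above the unloaded reading. I stopped there.
- **Forces:** The largest reading I saw was 18.7 N down with about 5 N sideways, well below 40 N.
- **Last checks:** In the wrist and scene pictures the blue drift stands upright in its hole and the red drift looks unmoved. The hub bore looks empty from above, and the gripper is open and about 140 mm clear.
- **Disagreement:** My different fixes of the wheel axis differed by up to about 5 mm. I aligned the nose to the bore by eye in the wrist pictures instead.
- **Not measured:** I judged the bush bottomed from the height and the force rise, and did not measure its final depth in a picture.

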